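# Thread the guide rod through the two-bushing stand

### The job

First slide the small two-bushing stand sideways across the white panel, without lifting or tipping it, from its parking ring onto the dark glass disc in the middle, so that its round foot is centred on the disc. Then take the long guide rod out of the aluminium block and thread it from above through the upper and then the lower bushing. Finish while still holding the rod in the gripper, upright, with its lower end showing below the lower bushing but clear of the stand's foot, ready for the clamp screws; leave the stand on the disc and all other things where they are.

Things in the scene. Friction and masses are not known exactly. Their poses are not given: they have to be found in the camera images.
- stand: Loose metal stand, 0.9 kg, 150 mm tall: round foot 120 mm across, 12 mm thick; upright 20 x 20 mm square column centred at x = -38 mm; two dark bushings on one upright axis at x = +18 mm, y = 0, on arms from the column. Small clamp knobs on the bushings' +y sides. Starts on the left or right ring mark, turned up to 0.6 rad; its smooth foot slides easily (about 2 N). Origin: centre of the foot's underside, z up.
- upper_bushing (a point): Centre of the upper bushing's mouth, 115 mm above the stand's underside. Ring 28 mm outside, straight 16 mm bore, plus a 6 mm high flared mouth 36 mm outside and 26 mm inside; in all 20 mm high (z = 95 to 115 mm on the stand). Axes as the stand.
- lower_bushing (a point): Centre of the lower bushing's mouth, 65 mm above the stand's underside, straight below the upper one and of the same shape (z = 45 to 65 mm on the stand; its underside is 33 mm above the foot's upper face). Axes as the stand.
- column_top (a point): Centre of the top face of the stand's 20 x 20 mm column, 150 mm above its underside; column sides are parallel to the stand's x and y. The top 40 mm of the column, above the upper arm, is free to grip from above. Axes as the stand.
- glass (a point): Centre of the flush dark glass disc (128 mm across, with a 5 mm bright rim) in the middle of the fixed white panel, where the stand's foot must be centred. On the panel's surface, 2 mm above the table. x, y along the panel's 360 and 560 mm sides; two grey ring marks (138 mm across) lie at y = +170 and -170 mm.
- block: Fixed aluminium block 136 (x) x 44 (y) x 60 mm high on the ring mark opposite the stand, with three upright holes, 14 mm across and 50 mm deep, in a row along x at -42, 0 and +42 mm. They hold the guide rod, the short pin and the capped tube, in any order. Origin: centre of its underside.
- rod: Guide rod: loose plain round steel bar, 12 mm in diameter, 180 mm long, 0.16 kg, standing in one of the block's holes and rising 130 mm above it, by far the tallest thing there. No head: let go, it drops through the bushings. Origin: centre of its lower end, which tapers to 8 mm over the last 4 mm; z along it to its upper end.
- rod_tip (a point): Centre of the rod's lower end (its tapered end). Axes as the rod.
- rod_top (a point): Centre of the rod's upper end, 180 mm above the lower end. Axes as the rod.
- pin: Bystander: short steel pin, 12 mm in diameter, 85 mm long, standing in another hole of the block (rises 35 mm above it). Origin: centre of its lower end.
- tube: Bystander: capped glass tube, 12 mm in diameter (cap 15 mm), 96 mm long, standing in the block (rises 46 mm above it). Origin: centre of its lower end.
- dish: Bystander: lidded clear dish, 60 mm in diameter and 15 mm high, lying on the panel near its far edge. Origin: centre of its underside.
- timer: Bystander: white timer 85 mm wide, 66 mm high, 30 mm deep, standing on the table to the left of the panel. Origin: centre of its underside.
- marker: Bystander: marker pen 130 mm long, 14 mm thick, lying to the left of the panel. Origin: its middle, on the table.
- handpiece: Bystander: steel cylinder 97 mm long, 28 mm thick, lying to the right of the panel. Origin: its middle, on the table.
There are look-alikes about, which are no part of the job. Leave any blue or red look-alike of the stand alone.

How it is judged:
By the outcome, as a careful person would: the job done as asked, in the order asked, and still so for the second after the job is handed in, while the arm keeps its last pose, push and grip.
It also fails if it takes over 61 s, if anything falls off the work surface, if the arm or the gripper's body presses on something with over 40 N, if the wrist force passes 120 N, or if a joint passes its speed limit or range.

### The arm

A 6-joint arm with a two-finger parallel gripper is mounted at the origin on the work surface. World frame = base frame: x ahead of the robot, y to its left, z up, the work surface at z = 0. Lengths are in mm, angles in degrees, forces in N, time in s.
With the tool pointing down it reaches from about 375 to 975 mm from the base axis. Payload 3.8 kg.
Tool frame: the origin (TCP) lies at the very end of the fingers, on their centre line; the grasp point (between the pads) lies 19 mm behind it (robot.pinch_z is the y of the grasp point in the tool frame, in mm); y points along the fingers, x is the direction in which the jaws open and shut, and the axes are right-handed (so a half turn about y gives the same grasp; the last joint's range is limited). The gripper opens to 85 mm and grips with 20 to 120 N. Pads are 22 mm wide; open, the fingers measure 114 mm over their backs; the gripper's body (76 mm by 85 mm) begins 54 mm behind the grasp point. The pads swing forward as they close: fully open they stand 13 mm farther back than shut.
Start: joints at [-78.146, 15.12, 91.902, -0, 72.978, -2.114], TCP at [162.934, -655.035, 231.28] pointing down, gripper open.
Joint ranges: [-150.88, 150.88], [-54.13, 125.18], [17.81, 147.31], [-75.09, 255.09], [0, 152.58], [-146.25, 146.25]. Speed limits (degrees/s): [147.25, 147.25, 180, 180, 180, 180].

### API

Orientations are given as a 3x3 rotation matrix whose columns are the frame's x, y, z axes.
In Python, from plant import robot, cams, workorder gives the robot as it stands.
- The arm moves only by the tool jog_arm, never from a script. Its argument "targets" is a list of rows, each a list of 7 numbers: the opening in per cent of the stroke, from 0 (shut) to 100 (fully open), then the shift along the tool's x, y, z in cm, then the turn, a rotation vector about the tool's x, y, z in rad. A call has 1 to 10 rows; each row is the pose to reach, as a shift and turn from the pose commanded when the call began, along the tool's axes at that moment; what a row does not reach only later rows make up. A row lasts 1/8 s, in which the tool goes at most 62.5 mm and 10.7 degrees, less where a joint would pass 70% of its speed; a pose out of reach is approached as far as the arm can. A call with a gripper value outside its range is refused whole. The fingers move at their own pace and stop on an object; the grip force is fixed at half the most. Time passes only in rows, so rows that repeat a pose let the fingers close. It gives the time, the measured TCP pose, the force and the opening at its end, in the units of the state.
- robot.state(): the state, without advancing time (a new reading comes with each control period).
- cams.read_camera(name): name is "scene" or "top" or "wrist"; returns a dict with "frame" (400x640x3 uint8, blue, green, red), "range_z" (400x640 float32, mm along the optical axis (not along the pixel's ray), 0 where there is no reading), "fx", "fy", "cx", "cy" (pixels), "origin" and "orientation" of the camera in the world; the wrist camera has in their place "mount" (4x4, takes a point from camera to tool coordinates, whose origin is the TCP and whose axes are the tool frame's). Camera axes: x right, y up, looking along -z (the intrinsics and any distortion apply to the point x, -y, -z); pixel columns grow to the right and rows downward; lengths in mm; the calibration is good to about 2 mm. A picture is of the moment at which its call begins: read the wrist's pose just before it.
- workorder.job_done(): hands the job in, once; it reports no verdict.
The state is a dict: "clock": time; "qpos": joint angles; "dq": joint speeds; "joint_torque": joint torques, N m; "tool_pos": TCP position; "tool_rot": TCP orientation; "ft_force": force on the tool from outside, world axes, zero at the start; "torque": the same for the moment, N m; "grip_width": finger opening in mm.
Only numpy, scipy, OpenCV 4.12 (cv2) and the standard library are available. Lean on these libraries where they do the work, as an engineer would, in place of code of your own. Each camera call takes 0.05 s, during which the arm holds its last target.

## Working session

There is one attempt and no reset: what is moved stays moved. The work goes in short steps, Python scripts to look and compute and a tool call to move; the robot and the scene stay as the last step left them, time stands still between calls to the robot, and variables do not carry over. Pictures are saved under pics/ and viewed, and the job is handed in when it is done.

Besides the shell and the picture viewer there is one more tool, called after ">>>" as a command line: name --pt "numbers of a row" for each row, then --argument value for the rest. jog_arm: Moves the arm, as the interface text tells. Its arguments: {"type":"object","properties":{"targets":{"type":"array","items":{"type":"array","items":{"type":"number"}}}},"required":["targets"]}

```bash
ls; mkdir -p pics; python3 - <<'E'
from plant import robot, cams, workorder
import cv2, numpy as np
s=robot.state(); print(s['clock'],s['tool_pos'],s['tool_rot'],s['grip_width'],robot.pinch_z)
for n in ['scene','top','wrist']:
    c=cams.read_camera(n); cv2.imwrite(f'pics/{n}0.png',c['frame']); np.savez(f'{n}0.npz',**c)
    print(n,{k:v for k,v in c.items() if k not in('frame','range_z')})
E
```

```text
pics
0.0 [ 162.77999408 -654.32730685  229.94364832] [[ 2.41375291e-01 -4.62557696e-04  9.70431736e-01]
 [-9.70429223e-01  2.21006058e-03  2.41375720e-01]
 [-2.25636312e-03 -9.99997451e-01  8.45745104e-05]] 85.75678288315562 -18.700000000000003
scene {'fx': 389.08569892291206, 'fy': 389.08569892291206, 'cx': 315.1045082134092, 'cy': 199.10773654919035, 'origin': array([1376.24838522, -730.62901986,  785.2617415 ]), 'orientation': array([[ 0.67947891, -0.41234477,  0.60686094],
       [ 0.73325022,  0.35284569, -0.58124352],
       [ 0.02554446,  0.83992363,  0.5421031 ]])}
top {'fx': 464.8040059068669, 'fy': 464.8040059068669, 'cx': 317.1944281678366, 'cy': 197.44591791050718, 'origin': array([ 497.59652434,  -24.47086938, 1671.59423947]), 'orientation': array([[-8.00038022e-04,  9.97189295e-01, -7.49190885e-02],
       [-9.99999607e-01, -7.69265809e-04,  4.39595277e-04],
       [ 3.80727011e-04,  7.49194108e-02,  9.97189519e-01]])}
wrist {'fx': 318.3875176361067, 'fy': 318.3875176361067, 'cx': 317.81719843049103, 'cy': 202.80084367105408, 'mount': array([[ 9.99999974e-01,  1.83906115e-04,  1.34516488e-04,
         8.17643378e-01],
       [ 7.18471765e-05,  3.05742381e-01, -9.52114274e-01,
        -1.42647501e+02],
       [-2.16227028e-04,  9.52114259e-01,  3.05742359e-01,
         7.81683185e+01],
       [ 0.00000000e+00,  0.00000000e+00,  0.00000000e+00,
         1.00000000e+00]])}
```

View pics/scene0.png

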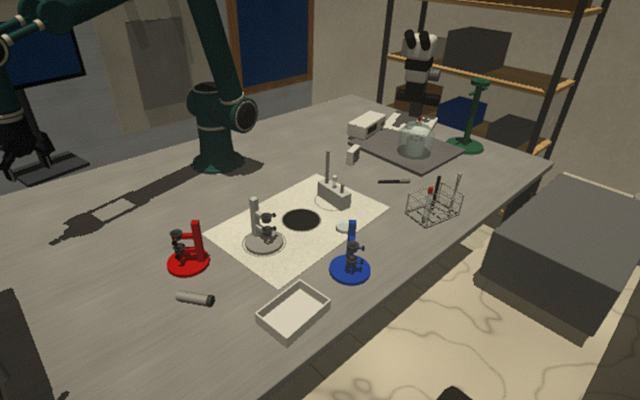

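View pics/top0.png

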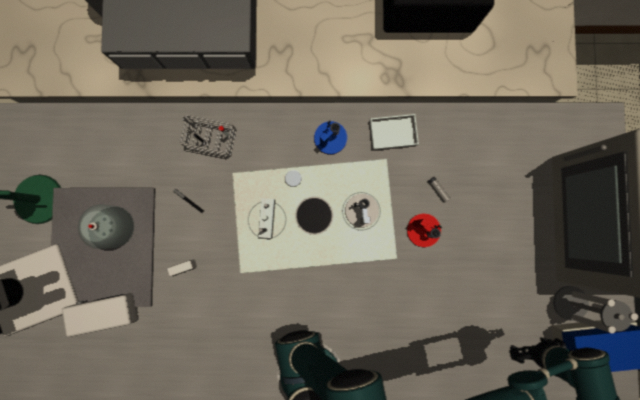

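View pics/wrist0.png

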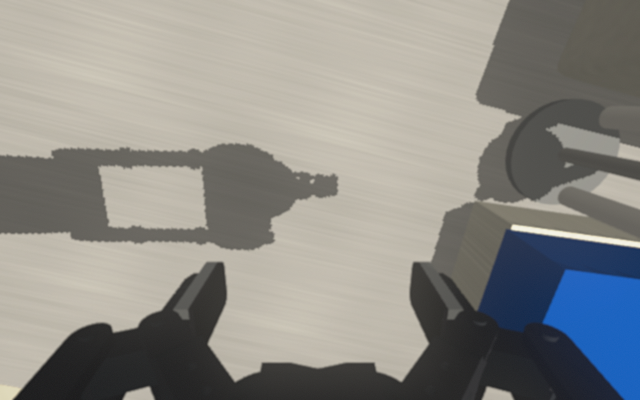

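```bash
cat > h.py <<'E'
import cv2, numpy as np
from scipy.spatial.transform import Rotation as R
def campose(c,s=None):
    if 'mount' in c:
        m=c['mount']; Rt=np.array(s['tool_rot']); p=np.array(s['tool_pos'])
        return Rt@m[:3,:3], Rt@m[:3,3]+p
    return np.array(c['orientation']),np.array(c['origin'])
def ray(c,uv,s=None):
    Rc,o=campose(c,s); uv=np.atleast_2d(np.asarray(uv,float))
    d=np.c_[(uv[:,0]-c['cx'])/c['fx'],-(uv[:,1]-c['cy'])/c['fy'],-np.ones(len(uv))]
    return o,d@Rc.T
def onplane(c,uv,z,s=None):
    o,d=ray(c,uv,s); t=(z-o[2])/d[:,2]; return o+d*t[:,None]
def proj(c,P,s=None):
    Rc,o=campose(c,s); q=(np.atleast_2d(P)-o)@Rc
    return np.c_[c['cx']+c['fx']*q[:,0]/-q[:,2], c['cy']-c['fy']*q[:,1]/-q[:,2]]
def cloud(c,s=None):
    z=np.array(c['range_z']); v,u=np.mgrid[0:z.shape[0],0:z.shape[1]]
    o,d=ray(c,np.c_[u.ravel(),v.ravel()],s)
    P=o+d*z.ravel()[:,None]; P[z.ravel()==0]=np.nan; return P.reshape(*z.shape,3)
def move(s,p,Rw=None):
    "shift cm in tool axes, rotvec tool axes to get to world pose"
    Rt=np.array(s['tool_rot']); d=Rt.T@(np.array(p)-s['tool_pos'])/10
    r=np.zeros(3) if Rw is None else R.from_matrix(Rt.T@Rw).as_rotvec()
    return d,r
def down(a):
    "tool down, jaw axis x at angle a (deg) world"
    a=np.radians(a); x=np.array([np.cos(a),np.sin(a),0]); y=np.array([0,0,-1.]); return np.c_[x,y,np.cross(x,y)]
E
python3 - <<'E'
from h import *
c=dict(np.load('top0.npz')); 
f=c['frame'][150:280,220:410]; cv2.imwrite('pics/topc.png',cv2.resize(f,None,fx=4,fy=4,interpolation=cv2.INTER_CUBIC))
c2=dict(np.load('scene0.npz')); f=c2['frame'][140:300,160:400]; cv2.imwrite('pics/scenec.png',cv2.resize(f,None,fx=3.3,fy=3.3,interpolation=cv2.INTER_CUBIC))
hsv=cv2.cvtColor(c['frame'],cv2.COLOR_BGR2HSV)
m=(hsv[...,2]>180).astype(np.uint8); m[:150]=0;m[280:]=0;m[:,:225]=0;m[:,405:]=0
cs,_=cv2.findContours(m,0,2); k=max(cs,key=cv2.contourArea); r=cv2.minAreaRect(k); b=cv2.boxPoints(r)
W=onplane(c,b,2); print(W, W.mean(0), np.linalg.norm(np.diff(W,axis=0),axis=1))
e=W[1]-W[0];print(np.degrees(np.arctan2(e[1],e[0])))
g=np.zeros_like(m); g[195:238,292:338]=(hsv[195:238,292:338,2]<70); cs,_=cv2.findContours(g,0,2);k=max(cs,key=cv2.contourArea);
el=cv2.fitEllipse(k);print(el,onplane(c,el[0],2))
E
```

```text
[[ 711.50446725  283.74490035    2.        ]
 [ 762.44475281 -276.72076618    2.        ]
 [ 406.35819971 -304.53529926    2.        ]
 [ 357.06730276  247.14713439    2.        ]] [559.34368064 -12.59100768   2.        ] [562.77586662 357.17122161 553.88004127]
-84.8067004542451
((313.5691223144531, 215.0912628173828), (32.87312316894531, 33.24645233154297), 6.8739471435546875) [[559.48453134 -12.13427323   2.        ]]
```

View pics/topc.png

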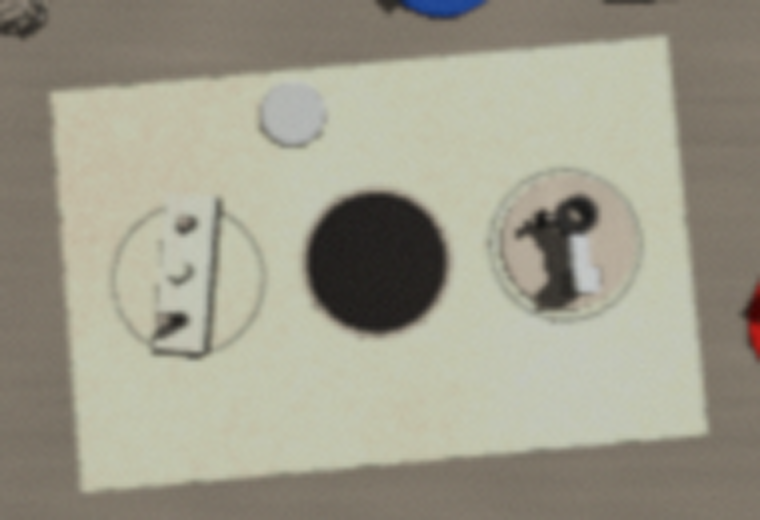

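View pics/scenec.png

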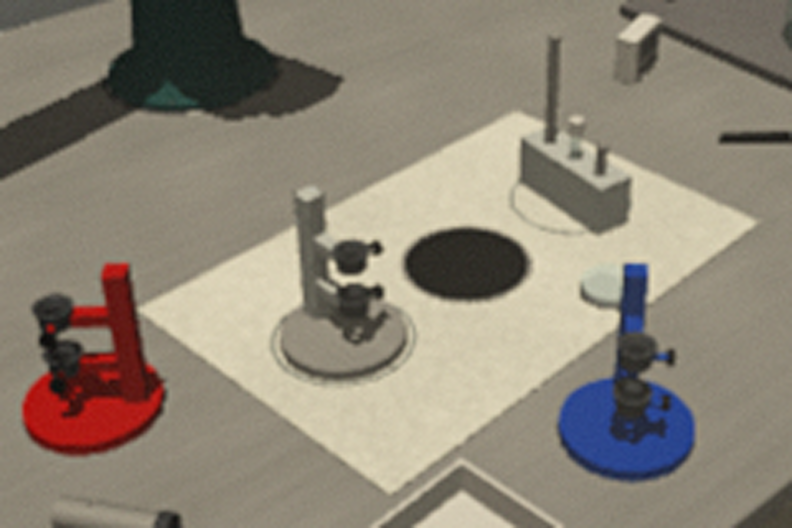

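```bash
python3 - <<'E'
from h import *
from plant import robot
c=dict(np.load('top0.npz'))
C=cloud(c); 
# points above panel near stand and block
for nm,(v0,v1,u0,u1),z0 in [('col',(185,240,335,390),135),('rod',(185,250,240,290),120)]:
    P=C[v0:v1,u0:u1].reshape(-1,3); P=P[P[:,2]>z0]; print(nm,len(P),P.mean(0) if len(P) else '',P[:,2].max())
col=onplane(c,(366.2,215.7),152)[0]; bu=onplane(c,(364.2,203.5),117)[0]; d=bu-col
print(col,bu,np.degrees(np.arctan2(d[1],d[0])),np.hypot(*d[:2]))
s=robot.state()
yaw=np.degrees(np.arctan2(d[1],d[0]))
for a in (yaw+90,yaw-90):
    print(a,move(s,[570,-175,270],down(a)))
E
```

```text
col 37 [ 539.15754336 -186.42908531  152.37759375] 161.01977788901263
rod 21 [507.15752361 153.41024909 174.93108347] 197.62206299282866
[ 551.79924876 -185.29318649  152.        ] [ 593.92826323 -182.65084313  117.        ] 3.5889059100512672 42.211797386963255
93.58890591005127 (array([-36.7102686 ,  -3.90564482,  51.08624793]), array([-2.61396942e-03, -2.96047894e+00, -7.54451905e-05]))
-86.41109408994873 (array([-36.7102686 ,  -3.90564482,  51.08624793]), array([ 5.08288231e-05,  1.81112582e-01, -1.76107964e-03]))
```

>>> jog_arm --pt "100 -36.7 -3.9 51 0 0.181 0" --pt "100 -36.7 -3.9 51 0 0.181 0" --pt "100 -36.7 -3.9 51 0 0.181 0" --pt "100 -36.7 -3.9 51 0 0.181 0" --pt "100 -36.7 -3.9 51 0 0.181 0" --pt "100 -36.7 -3.9 51 0 0.181 0" --pt "100 -36.7 -3.9 51 0 0.181 0" --pt "100 -36.7 -3.9 51 0 0.181 0" --pt "100 -36.7 -3.9 51 0 0.181 0" --pt "100 -36.7 -3.9 51 0 0.181 0"

```text
clock: 1.4
tool_pos: [567.3, -177.4, 270.0]
tool_rot: [[0.063, -0.0, 0.998], [-0.998, -0.0, 0.063], [0.0, -1.0, -0.0]]
ft_force: [0.0, -0.6, 0.3]
grip_width: 85.3
```

```bash
python3 - <<'E'
from h import *
from plant import robot,cams
s=robot.state(); c=cams.read_camera('wrist'); s=robot.state() if 0 else s
print(s['tool_pos'],np.abs(s['dq']).max())
np.savez('w1.npz',**c); cv2.imwrite('pics/w1.png',c['frame'])
import pickle; pickle.dump(s,open('w1.pkl','wb'))
P=cloud(c,s); np.set_printoptions(precision=1,suppress=True)
m=(P[...,2]>140)&(P[...,2]<165)&(np.hypot(P[...,0]-545,P[...,1]+186)<45)
q=P[m]; print(len(q),q.mean(0),q.min(0),q.max(0))
E
```

```text
[ 567.25344461 -177.44118104  269.96332567] 46.573701523374226
555 [ 542.5 -186.7  150.9] [ 530.3 -196.7  140. ] [ 551.4 -176.8  153.6]
```

View pics/w1.png

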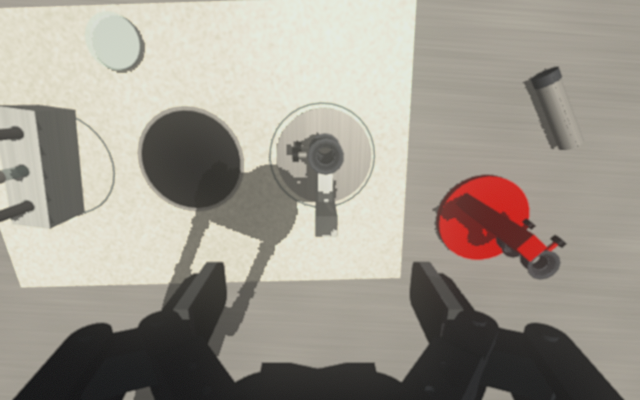

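```bash
cat > look.py <<'E'
from h import *
import sys,pickle
from plant import robot,cams
def grab(n):
    s=robot.state(); c=cams.read_camera('wrist'); np.savez(n+'.npz',**c); pickle.dump(s,open(n+'.pkl','wb')); cv2.imwrite(f'pics/{n}.png',c['frame'])
    print('clock',s['clock'],s['tool_pos'],'dq',np.abs(s['dq']).max().round(2)); return c,s
def load(n): return dict(np.load(n+'.npz')),pickle.load(open(n+'.pkl','rb'))
E
python3 - <<'E'
from look import *
np.set_printoptions(precision=1,suppress=True)
c,s=grab('w2')
P=cloud(c,s)
m=(P[...,2]>146)&(P[...,2]<160)&(np.hypot(P[...,0]-545,P[...,1]+186)<45)
q=P[m]; print(len(q),q.mean(0),q.min(0),q.max(0))
k=np.argwhere(m)[:,::-1].astype(np.float32); r=cv2.minAreaRect(k); b=cv2.boxPoints(r); print(b,onplane(c,b,152,s))
f=c['frame'][90:250,250:400]; cv2.imwrite('pics/w2c.png',cv2.resize(f,None,fx=4,fy=3.7,interpolation=cv2.INTER_CUBIC))
# disc: rim/dark
g=cv2.cvtColor(c['frame'],cv2.COLOR_BGR2GRAY); print(g[150,130:260:4])
E
```

```text
clock 1.45 [ 571.9 -171.2  270.4] dq 8.62
512 [ 541.7 -186.7  151.6] [ 530.3 -196.8  146.1] [ 551.5 -176.6  153.9]
[[322. 219.]
 [344. 219.]
 [344. 242.]
 [322. 242.]] [[ 552.4 -176.4  152. ]
 [ 553.8 -195.6  152. ]
 [ 531.9 -197.6  152. ]
 [ 530.5 -177.9  152. ]]
[221 222 219 222 167  77  69  68  66  67  65  65  64  64  63  63  62  62
  63  63  63  64  64  65  67  68  69  69 112 185 215 219 218]
```

View pics/w2c.png

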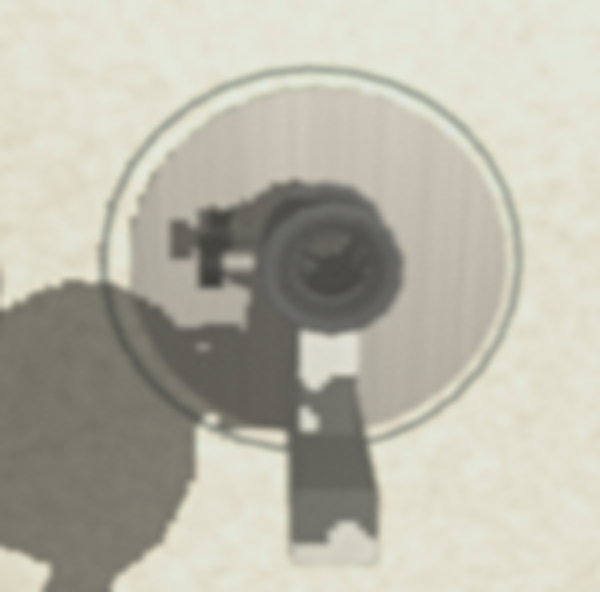

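```bash
python3 - <<'E'
from look import *
from scipy.optimize import least_squares
np.set_printoptions(precision=1,suppress=True)
c,s=load('w2'); s2=robot.state(); print(s2['tool_pos'],np.degrees(np.arctan2(s['tool_rot'][1][0],s['tool_rot'][0][0])))
b=onplane(c,(333.2,161.6),117,s)[0]; col=np.array([541.9,-186.8]); d=b[:2]-col; print(b,np.hypot(*d),np.degrees(np.arctan2(d[1],d[0])))
def circ(uv,z,r=None):
    W=onplane(c,uv,z,s)[:,:2]
    f=lambda p:np.hypot(W[:,0]-p[0],W[:,1]-p[1])-p[2]
    o=least_squares(f,[*W.mean(0),60],loss='soft_l1',f_scale=1); return o.x,np.abs(o.fun).mean()
g=cv2.GaussianBlur(cv2.cvtColor(c['frame'],cv2.COLOR_BGR2GRAY),(3,3),0).astype(float)
def edges(cen,z,rmin,rmax,angs,sgn):
    out=[];cw=onplane(c,cen,z,s)[0]
    for a in np.radians(angs):
        rr=np.arange(rmin,rmax,.5); pts=np.c_[cw[0]+rr*np.cos(a),cw[1]+rr*np.sin(a),np.full(len(rr),z)]
        uv=proj(c,pts,s); v=cv2.remap(g.astype(np.float32),uv[:,0].astype(np.float32)[None],uv[:,1].astype(np.float32)[None],1)[0]
        out.append(uv[np.argmax(sgn*np.gradient(v))])
    return np.array(out)
# world angle: image up=+x, image left=+y
E_=edges((190,158),2,45,85,range(-40,140,3),1); print('glass dark edge',circ(E_,2))
# foot edge: bright->? from tan to brighter
E2=edges((322,155),14,45,66,range(-100,60,3),1); print('foot',circ(E2,14))
E

```

```text
[ 569.6 -174.2  270.1] -86.17810295941042
[ 597.4 -184.   117. ] 55.579129110982784 2.863253494111114
glass dark edge (array([560.5, -13.2,  63.5]), np.float64(0.20596486261587213))
foot (array([ 587.5, -180. ,   58.2]), np.float64(1.6804526385013818))
```

```bash
cat >> look.py <<'E'
from scipy.optimize import least_squares
def circ(c,s,uv,z):
    W=onplane(c,uv,z,s)[:,:2]
    f=lambda p:np.hypot(W[:,0]-p[0],W[:,1]-p[1])-p[2]
    o=least_squares(f,[*W.mean(0),60],loss='soft_l1',f_scale=1); return o.x,np.abs(o.fun).mean()
def edges(c,s,cw,z,rmin,rmax,angs,sgn):
    g=cv2.GaussianBlur(cv2.cvtColor(c['frame'],cv2.COLOR_BGR2GRAY),(3,3),0).astype(np.float32)
    out=[]
    for a in np.radians(angs):
        rr=np.arange(rmin,rmax,.5); pts=np.c_[cw[0]+rr*np.cos(a),cw[1]+rr*np.sin(a),np.full(len(rr),z)]
        uv=proj(c,pts,s).astype(np.float32); v=cv2.remap(g,uv[:,0][None],uv[:,1][None],1)[0]
        out.append(uv[np.argmax(sgn*np.gradient(v))])
    return np.array(out)
E
python3 - <<'E'
from look import *
np.set_printoptions(precision=1,suppress=True)
c,s=grab('w3')
P=cloud(c,s)
m=(P[...,2]>146)&(P[...,2]<160)&(np.hypot(P[...,0]-545,P[...,1]+186)<45)
q=P[m]; print(len(q),q.mean(0),q.min(0),q.max(0))
k=np.argwhere(m)[:,::-1].astype(np.float32); r=cv2.minAreaRect(k); b=cv2.boxPoints(r); print(r,onplane(c,b,152,s).mean(0))
print('glass',circ(c,s,edges(c,s,(560,-13),2,45,85,range(-40,140,3),1),2))
F=edges(c,s,(580,-184),14,50,66,range(-90,60,3),1); print('foot',circ(c,s,F,14))
f=c['frame'].copy()
for u,v in F: cv2.circle(f,(int(u),int(v)),0,(0,0,255),-1)
pr=proj(c,[[580,-184.4,14],[541.9,-186.8,152]],s)
for u,v in pr: cv2.circle(f,(int(u),int(v)),1,(0,255,0),-1)
f=f[90:250,250:400]; cv2.imwrite('pics/w3c.png',cv2.resize(f,None,fx=4,fy=3.7,interpolation=cv2.INTER_CUBIC))
E
```

```text
clock 1.5 [ 569.6 -174.2  270.1] dq 4.29
525 [ 541.7 -186.6  151.5] [ 530.1 -197.3  146. ] [ 551.4 -176.3  153.4]
((329.0, 227.5), (23.0, 22.0), 90.0) [ 542.2 -186.6  152. ]
glass (array([560.5, -13.3,  63.6]), np.float64(0.25225945768311925))
foot (array([ 584. , -187.9,   59.9]), np.float64(1.3673184211660268))
```

View pics/w3c.png

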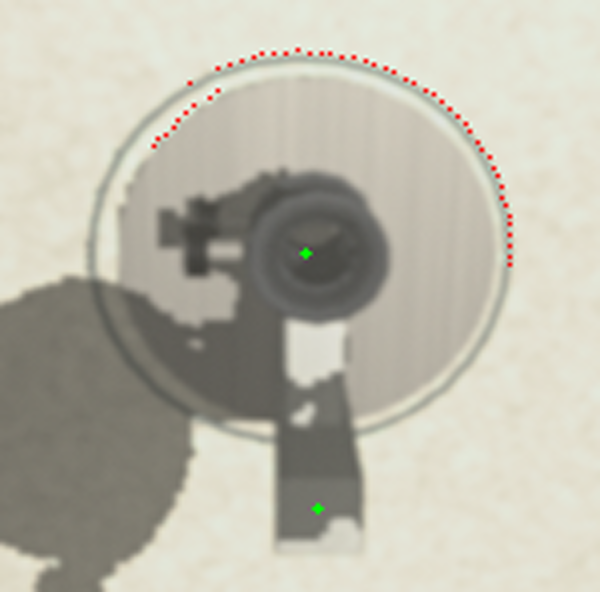

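>>> jog_arm --pt "100 1.1 6 -2.8 0 0 0" --pt "100 1.1 6 -2.8 0 0 0" --pt "100 1.1 12 -2.8 0 0 0" --pt "100 1.1 15 -2.8 0 0 0" --pt "100 1.1 15 -2.8 0 0 0" --pt "100 1.1 15 -2.8 0 0 0"

```text
clock: 2.3
tool_pos: [541.0, -193.2, 122.7]
tool_rot: [[0.062, 0.004, 0.998], [-0.998, -0.001, 0.062], [0.002, -1.0, 0.004]]
ft_force: [0.4, 0.2, 0.4]
grip_width: 85.3
```

>>> jog_arm --pt "100 0 0 0 0 0 0" --pt "100 0 0 0 0 0 0"

```text
clock: 2.55
tool_pos: [540.3, -192.5, 121.9]
tool_rot: [[0.063, 0.003, 0.998], [-0.998, -0.001, 0.063], [0.001, -1.0, 0.003]]
ft_force: [0.6, -0.1, -0.5]
grip_width: 85.5
```

>>> jog_arm --pt "100 -0.55 0.1 0.15 0 0 0" --pt "100 -0.55 0.1 0.15 0 0 0" --pt "100 -0.55 0.1 0.15 0 0 0"

```text
clock: 2.92
tool_pos: [540.2, -186.2, 118.9]
tool_rot: [[0.063, -0.0, 0.998], [-0.998, 0.0, 0.063], [-0.0, -1.0, -0.0]]
ft_force: [-0.5, -0.7, -0.2]
grip_width: 85.5
```

```bash
python3 - <<'E'
from look import *
c,s=grab('w4')
E
```

```text
clock 2.925 [ 540.19298414 -186.15600969  118.94275124] dq 0.18
```

View pics/w4.png

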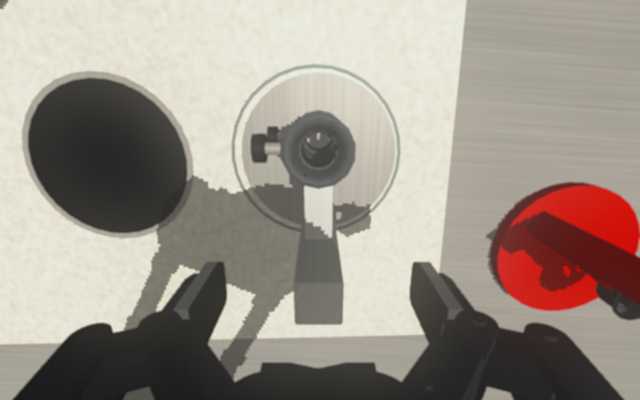

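>>> jog_arm --pt "0 0 0 0 0 0 0" --pt "0 0 0 0 0 0 0" --pt "0 0 0 0 0 0 0" --pt "0 0 0 0 0 0 0" --pt "0 0 0 0 0 0 0" --pt "0 0 0 0 0 0 0" --pt "0 0 0 0 0 0 0" --pt "0 0 0 0 0 0 0"

```text
clock: 3.98
tool_pos: [540.3, -186.3, 119.1]
tool_rot: [[0.063, 0.0, 0.998], [-0.998, 0.0, 0.063], [-0.0, -1.0, 0.0]]
ft_force: [-1.6, 1.7, 0.9]
grip_width: 19.3
```

```bash
python3 - <<'E'
from look import *
np.set_printoptions(precision=1,suppress=True)
c,s=grab('w5')
print(s['grip_width'],s['ft_force'])
print('glass',circ(c,s,edges(c,s,(560,-13),2,50,75,range(60,120,3),1),2))
Fp=edges(c,s,(580,-184.4),14,53,62,list(range(-70,60,3)),1); print('foot',circ(c,s,Fp,14))
f=c['frame'].copy()
for u,v in Fp: cv2.circle(f,(int(u),int(v)),0,(0,0,255),-1)
cv2.imwrite('pics/w5m.png',f)
E
```

```text
clock 3.975 [ 540.3 -186.3  119.1] dq 0.08
19.291237487844665 [-1.6  1.7  0.9]
glass (array([560.4, -14.5,  65. ]), np.float64(0.137815700273201))
foot (array([ 579. , -184.4,   59. ]), np.float64(0.09673155612963313))
```

View pics/w5m.png

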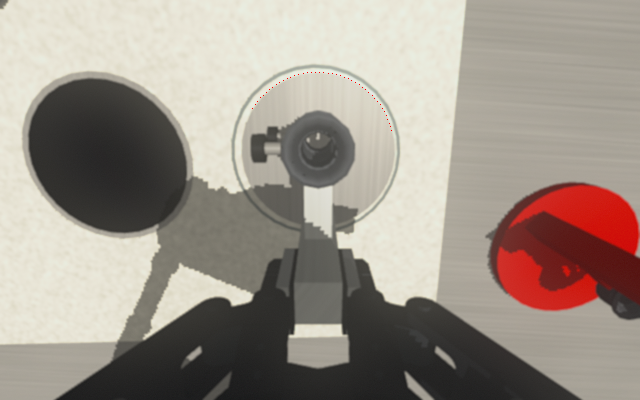

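>>> jog_arm --pt "0 -0.8 0 -0.04 0 0 0" --pt "0 -2.5 0 -0.11 0 0 0" --pt "0 -4.5 0 -0.2 0 0 0" --pt "0 -6.6 0 -0.3 0 0 0" --pt "0 -8.8 0 -0.4 0 0 0" --pt "0 -11 0 -0.5 0 0 0" --pt "0 -13.2 0 -0.6 0 0 0" --pt "0 -15.2 0 -0.68 0 0 0" --pt "0 -16.6 0 -0.74 0 0 0" --pt "0 -17.2 0 -0.77 0 0 0"

```text
clock: 5.28
tool_pos: [521.6, -14.2, 119.1]
tool_rot: [[0.064, 0.0, 0.998], [-0.998, -0.0, 0.064], [0.0, -1.0, 0.0]]
ft_force: [1.3, -3.0, 1.1]
grip_width: 19.1
```

>>> jog_arm --pt "0 0 0 0 0 0 0" --pt "0 0 0 0 0 0 0"

```text
clock: 5.52
tool_pos: [521.8, -14.5, 119.1]
tool_rot: [[0.062, -0.0, 0.998], [-0.998, 0.002, 0.062], [-0.002, -1.0, -0.0]]
ft_force: [-0.7, 4.0, 4.1]
grip_width: 19.4
```

```bash
python3 - <<'E'
from look import *
np.set_printoptions(precision=1,suppress=True)
c,s=grab('w6')
print(s['grip_width'],s['ft_force'])
for k in range(2):
  Fp=edges(c,s,(560,-13.5),14,53,61.5,list(range(-70,60,3)),-1); print('foot',circ(c,s,Fp,14))
G=edges(c,s,(560.5,-13.2),2,60,75,list(range(-60,60,3)),1); print('glass outer',circ(c,s,G,2))
f=c['frame'].copy()
for u,v in Fp: cv2.circle(f,(int(u),int(v)),0,(0,0,255),-1)
for u,v in G: cv2.circle(f,(int(u),int(v)),0,(255,0,0),-1)
f=f[40:270,200:440]; cv2.imwrite('pics/w6c.png',cv2.resize(f,None,fx=2.5,fy=2.5,interpolation=cv2.INTER_CUBIC))
E
```

```text
clock 5.525 [521.8 -14.5 119.1] dq 0.51
19.438969790096273 [-0.7  4.   4.1]
foot (array([560.4, -12.9,  59.5]), np.float64(0.1533427652900327))
foot (array([560.4, -12.9,  59.5]), np.float64(0.1533427652900327))
glass outer (array([560. , -13.5,  64.1]), np.float64(0.10963606684318421))
```

View pics/w6c.png

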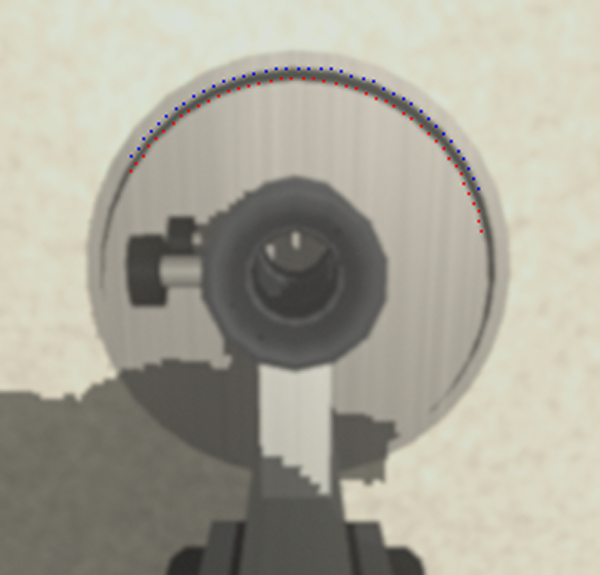

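>>> jog_arm --pt "100 0 0 0 0 0 0" --pt "100 0 0 0 0 0 0" --pt "100 0 0 0 0 0 0" --pt "100 0 0 0 0 0 0" --pt "100 0 -4 0 0 0 0" --pt "100 0 -9 0 0 0 0" --pt "100 0 -15 0 0 0 0" --pt "100 0 -16 0 0 0 0" --pt "100 0 -16 0 0 0 0"

```text
clock: 6.7
tool_pos: [522.2, -15.3, 279.8]
tool_rot: [[0.063, 0.002, 0.998], [-0.998, -0.0, 0.063], [0.0, -1.0, 0.002]]
ft_force: [0.6, 0.8, -0.6]
grip_width: 85.5
```

```bash
python3 - <<'E'
from look import *
np.set_printoptions(precision=1,suppress=True)
c,s=load('w6'); print('bush from w6',onplane(c,(318.4,148.8),117,s))
c,s=grab('w7')
print(s['grip_width'],s['ft_force'])
P=cloud(c,s)
m=(P[...,2]>146)&(P[...,2]<160)&(np.hypot(P[...,0]-522,P[...,1]+15)<45); q=P[m]; print('col',q.mean(0),(q.min(0)+q.max(0))/2)
E
```

```text
bush from w6 [[579.2 -12.  117. ]]
clock 6.7 [522.2 -15.3 279.8] dq 3.1
85.45167593272308 [ 0.6  0.8 -0.6]
col [523.  -15.3 151.8] [522.4 -15.4 150.8]
```

View pics/w7.png

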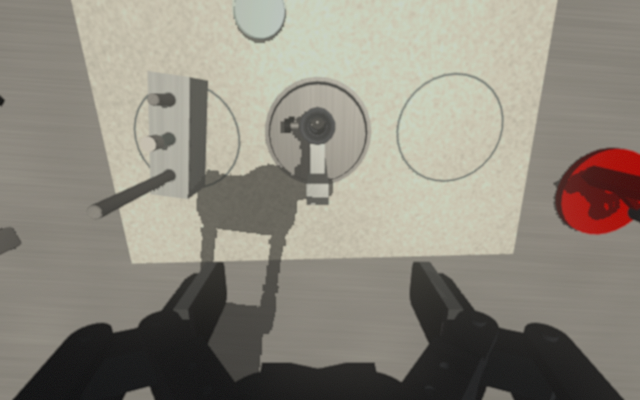

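```bash
python3 - <<'E'
from look import *
np.set_printoptions(precision=1,suppress=True)
c,s=load('w7'); print(onplane(c,(171,175),62,s),onplane(c,(96,211),192,s))
P=cloud(c,s); m=(P[...,2]>150)&(P[...,1]>110)&(P[...,1]<200); q=P[m]; print(len(q),q.mean(0),q.min(0),q.max(0))
for z in (100,140,180):
    k=q[abs(q[:,2]-z)<15] if z>150 else P[(abs(P[...,2]-z)<12)&(P[...,1]>110)&(P[...,1]<200)]; print(z,k.mean(0))
s=robot.state(); print(move(s,[513,154,275]))
E
```

```text
[[508.5 153.1  62. ]] [[509.5 153.4 192. ]]
665 [510.3 152.8 177. ] [503.3 148.9 150.1] [515.1 161.2 193.3]
100 [552.9 150.3 101. ]
140 [510.9 152.  140.3]
180 [510.1 153.  182.9]
(array([-16.9,   0.3,   0.2]), array([0., 0., 0.]))
```

>>> jog_arm --pt "100 -16.9 0.4 -0.2 0 0 0" --pt "100 -16.9 0.4 -0.2 0 0 0" --pt "100 -16.9 0.4 -0.2 0 0 0" --pt "100 -16.9 0.4 -0.2 0 0 0" --pt "100 -16.9 0.4 -0.2 0 0 0" --pt "100 -16.9 0.4 -0.2 0 0 0"

```text
clock: 7.5
tool_pos: [508.9, 152.1, 274.0]
tool_rot: [[0.061, -0.002, 0.998], [-0.998, -0.001, 0.061], [0.001, -1.0, -0.002]]
ft_force: [-0.2, -0.5, -0.2]
grip_width: 85.6
```

```bash
python3 - <<'E'
from look import *
np.set_printoptions(precision=1,suppress=True)
c,s=grab('w8')
P=cloud(c,s)
for z in (80,100,120,140,160,180):
    k=P[(abs(P[...,2]-z)<8)&(np.hypot(P[...,0]-509,P[...,1]-153)<14)]; print(z,len(k),k.mean(0))
k=np.argwhere((P[...,2]>186)&(P[...,2]<200)&(np.hypot(P[...,0]-509,P[...,1]-153)<14)); print(k.mean(0),onplane(c,k.mean(0)[::-1],192,s))
E
```

```text
clock 7.5 [508.9 152.1 274. ] dq 0.51
80 33 [513.2 156.5  80.1]
100 39 [513.4 156.1 100.4]
120 51 [512.9 155.9 120.1]
140 60 [513.  156.  140.7]
160 74 [513.1 156.  160.3]
180 88 [513.1 155.9 179.7]
[209.3 311.7] [[509.6 155.9 192. ]]
```

View pics/w8.png

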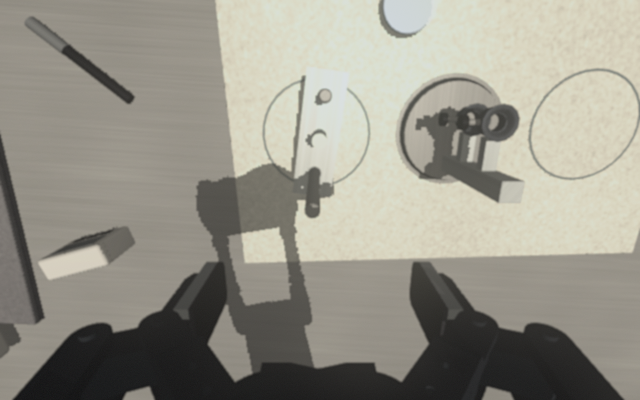

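>>> jog_arm --pt "100 -0.35 3 0 0 0 0" --pt "100 -0.35 7 0 0 0 0" --pt "100 -0.35 11.9 0 0 0 0" --pt "100 -0.35 11.9 0 0 0 0" --pt "100 -0.35 11.9 0 0 0 0" --pt "100 -0.35 11.9 0 0 0 0"

```text
clock: 8.3
tool_pos: [511.0, 157.1, 158.9]
tool_rot: [[0.062, 0.005, 0.998], [-0.998, 0.001, 0.062], [-0.001, -1.0, 0.005]]
ft_force: [0.4, -0.6, -0.1]
grip_width: 85.5
```

```bash
python3 - <<'E'
from look import *
np.set_printoptions(precision=1,suppress=True)
c,s=grab('w9')
P=cloud(c,s); q=P[200:330,260:380].reshape(-1,3); q=q[q[:,2]>150]; print(len(q),q.mean(0),q.max(0))
E
```

```text
clock 8.3 [511.  157.1 158.9] dq 0.18
1667 [511.7 156.  179.4] [515.  161.7 193.4]
```

View pics/w9.png

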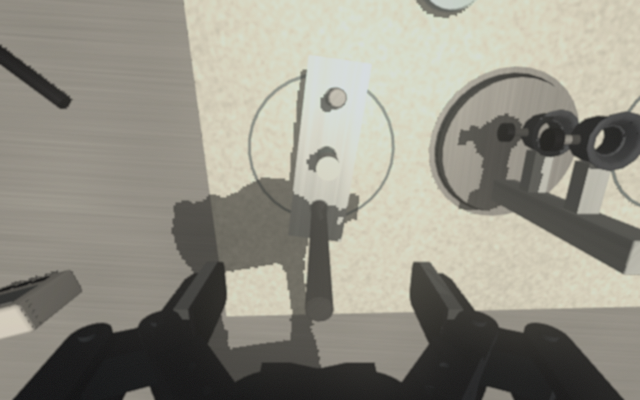

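>>> jog_arm --pt "100 0.1 0.4 -0.2 0 0 0" --pt "100 0.1 0.4 -0.2 0 0 0" --pt "0 0.1 0.4 -0.2 0 0 0" --pt "0 0.1 0.4 -0.2 0 0 0" --pt "0 0.1 0.4 -0.2 0 0 0" --pt "0 0.1 0.4 -0.2 0 0 0" --pt "0 0.1 0.4 -0.2 0 0 0" --pt "0 0.1 0.4 -0.2 0 0 0" --pt "0 0.1 0.4 -0.2 0 0 0" --pt "0 0.1 0.4 -0.2 0 0 0"

```text
clock: 9.6
tool_pos: [507.1, 155.8, 152.1]
tool_rot: [[0.063, 0.0, 0.998], [-0.998, 0.0, 0.063], [-0.0, -1.0, 0.0]]
ft_force: [-0.3, 0.5, 1.2]
grip_width: 10.6
```

>>> jog_arm --pt "0 0 -1 0 0 0 0" --pt "0 0 -3 0 0 0 0" --pt "0 0 -5 0 0 0 0" --pt "0 0 -7 0 0 0 0" --pt "0 0 -10 0 0 0 0" --pt "0 0 -13 0 0 0 0" --pt "0 0 -15.5 0 0 0 0" --pt "0 0 -15.5 0 0 0 0" --pt "0 0 -15.5 0 0 0 0"

```text
clock: 10.72
tool_pos: [506.4, 155.5, 305.9]
tool_rot: [[0.063, -0.001, 0.998], [-0.998, -0.0, 0.063], [0.0, -1.0, -0.002]]
ft_force: [0.0, 0.2, -1.9]
grip_width: 10.5
```

```bash
python3 - <<'E'
from look import *
np.set_printoptions(precision=1,suppress=True)
c,s=grab('w10'); print(s['grip_width'],s['ft_force'])
t=cams.read_camera('scene'); cv2.imwrite('pics/sc10.png',cv2.resize(t['frame'][60:300,160:440],None,fx=2.7,fy=2.4))
print(move(s,[579,-12,306]))
E
```

```text
clock 10.725 [506.4 155.5 305.9] dq 1.13
10.484155766871243 [ 0.   0.2 -1.9]
(array([17.2, -0. ,  6.2]), array([0., 0., 0.]))
```

View pics/w10.png

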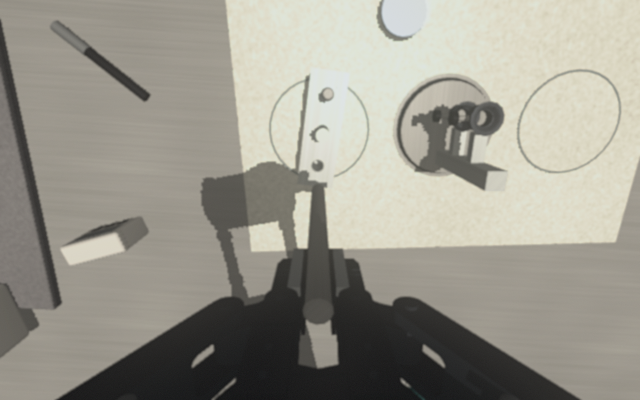

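View pics/sc10.png

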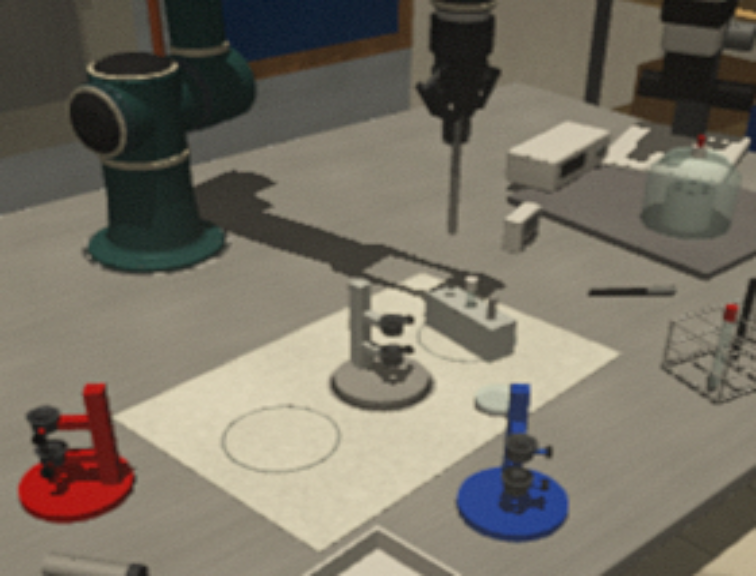

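```bash
python3 - <<'E'
from look import *
np.set_printoptions(precision=1,suppress=True)
c,s=load('w10')
m=c['mount']; z=c['range_z']; v,u=np.mgrid[0:400,0:640]
d=np.stack([(u-c['cx'])/c['fx'],-(v-c['cy'])/c['fy'],-np.ones_like(z)],-1)*z[...,None]
T=d@m[:3,:3].T+m[:3,3]
for y in range(0,145,10):
    k=T[(abs(T[...,1]-y)<5)&(abs(T[...,0])<12)&(abs(T[...,2])<20)]
    if len(k): print(y,len(k),(k[:,0].min()+k[:,0].max())/2,k.mean(0),k[:,2].max())
k=(abs(T[...,0])<12)&(abs(T[...,2])<20)&(T[...,1]>0);print(T[k][:,1].max())
def pj(p):
    q=m[:3,:3].T@(np.array(p)-m[:3,3]); return c['cx']+c['fx']*q[0]/-q[2],c['cy']-c['fy']*q[1]/-q[2]
print(pj((0,140,0)),pj((0,140,4)))
f=c['frame'][160:330,270:370]; cv2.imwrite('pics/w10c.png',cv2.resize(f,None,fx=5,fy=3.5,interpolation=cv2.INTER_CUBIC))
E
```

```text
0 237 0.4330111914549617 [ 0.5 -0.8  6.9] 11.516843068724611
10 172 0.6322312186002339 [0.6 9.8 6. ] 7.604442144295788
20 154 0.5756449462953275 [ 0.5 19.9  6. ] 7.588889130992271
30 120 0.6320671493942505 [ 0.4 29.9  6.1] 7.696247822981306
40 113 0.5373553596588616 [ 0.4 39.7  6. ] 7.673448105624004
50 96 0.5925126650725825 [ 0.6 49.9  6.1] 7.512663830412492
60 83 0.5818568190227791 [ 0.4 60.2  6. ] 7.5668349539550235
70 70 0.2717086304094245 [ 0.5 69.8  6.1] 7.577076237195243
80 63 0.5908878659717995 [ 0.5 79.7  6.1] 7.598830813216708
90 59 0.49663668799250793 [ 0.1 89.6  6.1] 7.460692407860051
100 50 0.17352422266466494 [ 0.5 99.8  6.1] 7.478948467806859
110 44 0.5743374576180167 [  0.5 109.8   6.2] 7.709457164204736
120 40 0.5491683725311458 [  0.2 119.7   6.2] 7.730202794222521
130 37 0.4777890660833646 [  0.4 129.9   5.9] 7.3971090305009
140 4 -0.8420474967707336 [ -1.7 135.6   6.1] 6.8198292302330685
294.68108728575504
(np.float64(316.9549625269451), np.float64(189.92319771149334)) (np.float64(316.95040130977026), np.float64(185.71426336883988))
```

View pics/w10c.png

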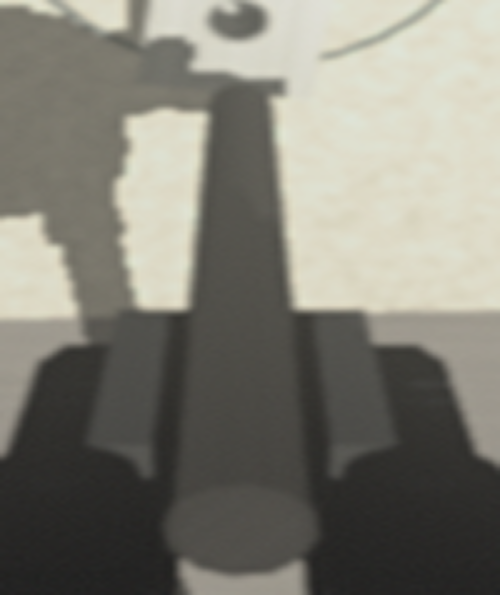

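>>> jog_arm --pt "0 3 0 1.06 0 0 0" --pt "0 7 0 2.5 0 0 0" --pt "0 11 0 3.9 0 0 0" --pt "0 15 0 5.3 0 0 0" --pt "0 17.1 0 6.05 0 0 0" --pt "0 17.1 0 6.05 0 0 0" --pt "0 17.1 3 6.05 0 0 0" --pt "0 17.1 3 6.05 0 0 0" --pt "0 17.1 3 6.05 0 0 0"

```text
clock: 11.95
tool_pos: [577.9, -10.2, 277.4]
tool_rot: [[0.064, -0.0, 0.998], [-0.998, 0.0, 0.064], [-0.0, -1.0, -0.0]]
ft_force: [-0.9, -0.3, -2.0]
grip_width: 10.3
```

```bash
python3 - <<'E'
from look import *
np.set_printoptions(precision=1,suppress=True)
c,s=grab('w11'); print(s['grip_width'],s['ft_force'])
f=c['frame'][80:330,240:400]; cv2.imwrite('pics/w11c.png',cv2.resize(f,None,fx=3.2,fy=2.4*1.0,interpolation=cv2.INTER_CUBIC))
t=cams.read_camera('scene'); u=proj(t,[578,-12,130])[0].astype(int); print(u); np.savez('sc11.npz',**t)
cv2.imwrite('pics/sc11.png',cv2.resize(t['frame'][u[1]-60:u[1]+60,u[0]-60:u[0]+60],None,fx=5,fy=5,interpolation=cv2.INTER_CUBIC))
E
```

```text
clock 11.95 [577.9 -10.2 277.4] dq 1.24
10.340164465535004 [-0.9 -0.3 -2. ]
[305 189]
```

View pics/w11c.png

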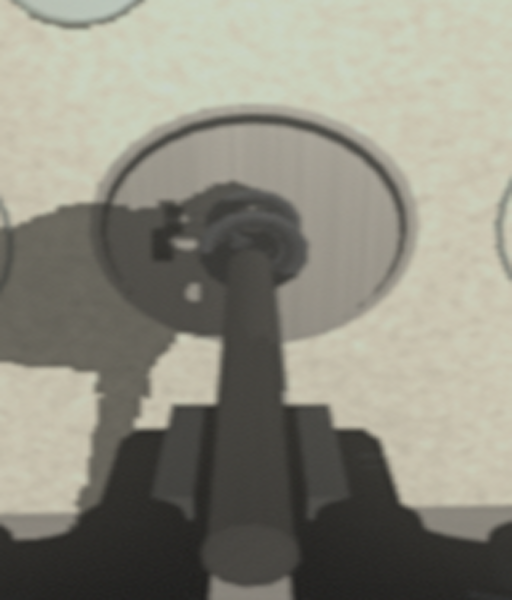

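View pics/sc11.png

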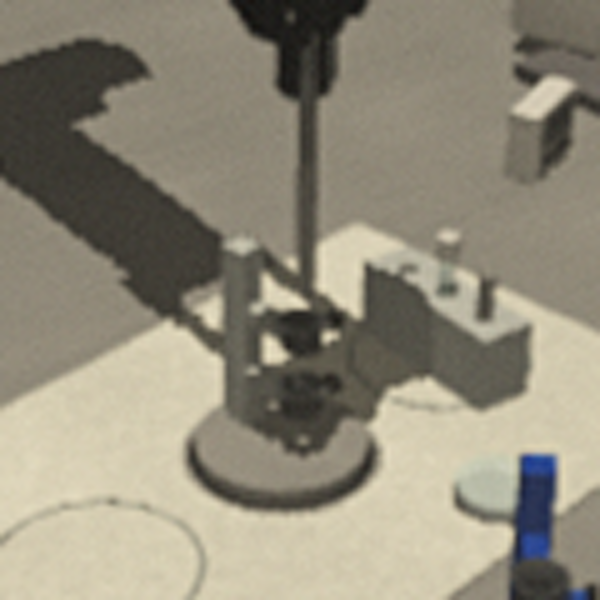

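>>> jog_arm --pt "0 0.14 0.6 -0.02 0 0 0" --pt "0 0.14 1.2 -0.02 0 0 0" --pt "0 0.14 1.8 -0.02 0 0 0" --pt "0 0.14 2.2 -0.02 0 0 0" --pt "0 0.14 2.2 -0.02 0 0 0" --pt "0 0.14 2.2 -0.02 0 0 0"

```text
clock: 12.8
tool_pos: [578.1, -12.6, 255.1]
tool_rot: [[0.063, 0.0, 0.998], [-0.998, -0.0, 0.063], [0.0, -1.0, 0.0]]
ft_force: [0.6, -0.6, -1.6]
grip_width: 10.8
```

```bash
python3 - <<'E'
from look import *
np.set_printoptions(precision=1,suppress=True)
c,s=grab('w12'); print(s['grip_width'],s['ft_force'],s['torque'])
f=c['frame'][100:260,260:380]; cv2.imwrite('pics/w12c.png',cv2.resize(f,None,fx=5,fy=3.7,interpolation=cv2.INTER_CUBIC))
E
```

```text
clock 12.8 [578.1 -12.6 255.1] dq 0.25
10.795796837987693 [ 0.6 -0.6 -1.6] [-0.  0. -0.]
```

View pics/w12c.png

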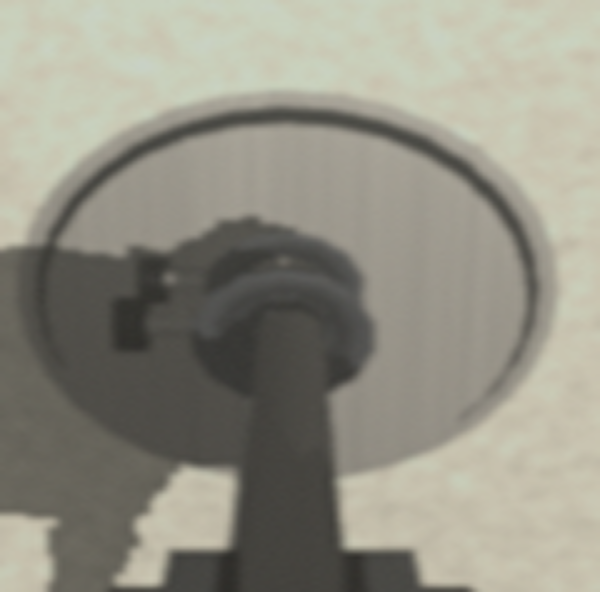

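>>> jog_arm --pt "0 -0.06 0.3 -0.04 0 0 0" --pt "0 -0.06 0.6 -0.04 0 0 0" --pt "0 -0.06 0.9 -0.04 0 0 0" --pt "0 -0.06 1.2 -0.04 0 0 0" --pt "0 -0.06 1.5 -0.04 0 0 0" --pt "0 -0.06 1.5 -0.04 0 0 0"

```text
clock: 13.6
tool_pos: [577.3, -12.0, 239.6]
tool_rot: [[0.063, -0.001, 0.998], [-0.998, 0.0, 0.063], [-0.0, -1.0, -0.001]]
ft_force: [-0.1, 0.4, -1.4]
grip_width: 10.3
```

```bash
python3 - <<'E'
from look import *
np.set_printoptions(precision=2,suppress=True)
c,s=grab('w13'); print(s['grip_width'],s['ft_force'],s['torque'])
f=c['frame'][100:260,260:380]; cv2.imwrite('pics/w13c.png',cv2.resize(f,None,fx=5,fy=3.7,interpolation=cv2.INTER_CUBIC))
E
```

```text
clock 13.6 [577.32 -11.97 239.57] dq 0.39
10.347827011132027 [-0.1   0.4  -1.39] [-0.03  0.01 -0.03]
```

View pics/w13c.png

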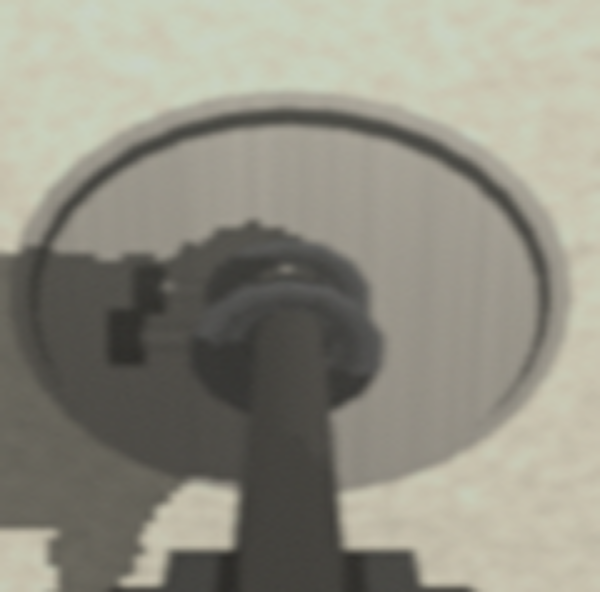

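>>> jog_arm --pt "0 0 0.4 0 0 0 0" --pt "0 0 0.8 0 0 0 0" --pt "0 0 1.2 0 0 0 0" --pt "0 0 1.6 0 0 0 0" --pt "0 0 2.0 0 0 0 0" --pt "0 0 2.5 0 0 0 0" --pt "0 0 3.0 0 0 0 0" --pt "0 0 3.0 0 0 0 0"

```text
clock: 14.65
tool_pos: [577.1, -12.0, 209.3]
tool_rot: [[0.063, -0.001, 0.998], [-0.998, 0.0, 0.063], [-0.0, -1.0, -0.001]]
ft_force: [-0.7, 0.2, -1.0]
grip_width: 10.7
```

>>> jog_arm --pt "0 0 0.4 0 0 0 0" --pt "0 0 0.8 0 0 0 0" --pt "0 0 1.2 0 0 0 0" --pt "0 0 1.6 0 0 0 0" --pt "0 0 2.0 0 0 0 0" --pt "0 0 2.0 0 0 0 0"

```text
clock: 15.4
tool_pos: [577.2, -12.0, 189.4]
tool_rot: [[0.063, -0.001, 0.998], [-0.998, 0.0, 0.063], [-0.0, -1.0, -0.001]]
ft_force: [0.3, 0.6, -1.7]
grip_width: 10.6
```

>>> jog_arm --pt "0 0 0.4 0 0 0 0" --pt "0 0 0.8 0 0 0 0" --pt "0 0 1.2 0 0 0 0" --pt "0 0 1.6 0 0 0 0" --pt "0 0 1.9 0 0 0 0" --pt "0 0 1.9 0 0 0 0" --pt "0 0 1.9 0 0 0 0"

```text
clock: 16.27
tool_pos: [577.7, -12.0, 171.1]
tool_rot: [[0.063, 0.0, 0.998], [-0.998, -0.0, 0.063], [0.0, -1.0, 0.0]]
ft_force: [-1.2, 0.6, -0.8]
grip_width: 10.5
```

```bash
python3 - <<'E'
from look import *
np.set_printoptions(precision=2,suppress=True)
c,s=grab('w14'); print(s['grip_width'],s['ft_force'],s['torque'])
f=c['frame'][100:360,220:420]; cv2.imwrite('pics/w14c.png',cv2.resize(f,None,fx=3,fy=2.3,interpolation=cv2.INTER_CUBIC))
t=cams.read_camera('scene'); u=proj(t,[578,-12,80])[0].astype(int)
cv2.imwrite('pics/sc14.png',cv2.resize(t['frame'][u[1]-50:u[1]+50,u[0]-50:u[0]+50],None,fx=6,fy=6,interpolation=cv2.INTER_CUBIC))
for nm,z in (('tip z=30',30),('bush under',47),('foot',14)): print(nm,(proj(t,[578.5,-12,z])[0]-u+50)*6)
Fp=edges(c,s,(560,-13.5),14,53,61.5,list(range(-60,60,3)),-1); print('foot',circ(c,s,Fp,14))
G=edges(c,s,(560.5,-13.2),2,60,75,list(range(-60,60,3)),1); print('glass',circ(c,s,G,2))
E
```

```text
clock 16.275 [577.68 -12.   171.13] dq 0.19
10.497695274137536 [-1.23  0.62 -0.85] [ 0.02 -0.03  0.02]
tip z=30 [305.36 374.96]
bush under [305.71 350.01]
foot [305.04 398.12]
foot (array([560.23, -13.18,  59.72]), np.float64(0.14216538009027122))
glass (array([560.29, -13.47,  63.78]), np.float64(0.16069320640496088))
```

View pics/w14c.png

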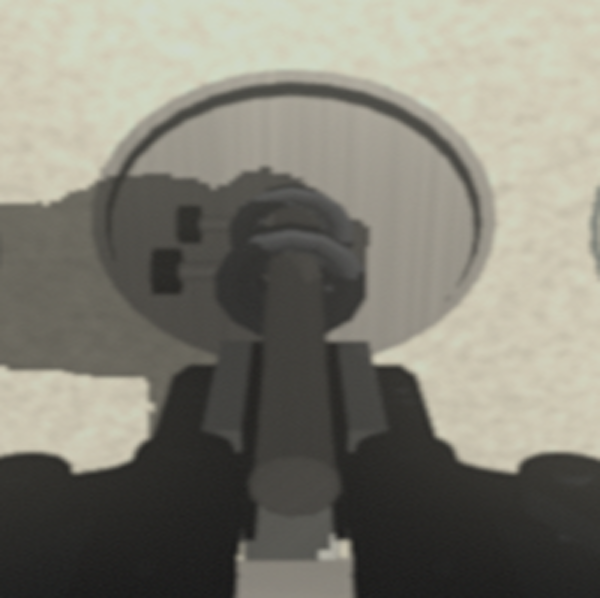

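View pics/sc14.png

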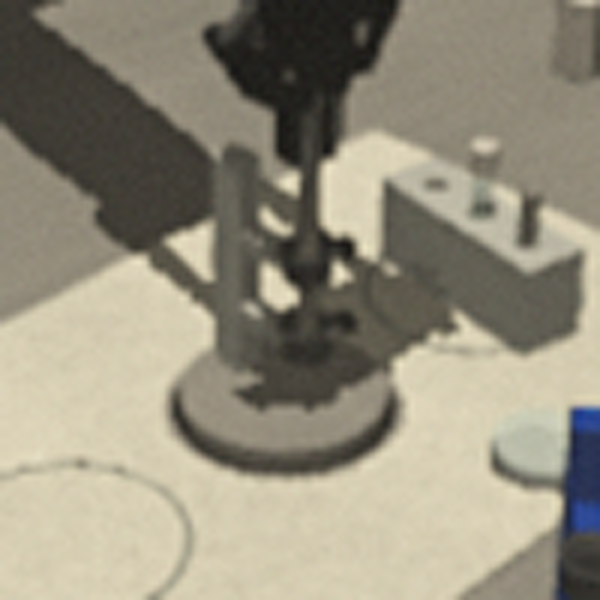

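```bash
python3 - <<'E'
from look import *
np.set_printoptions(precision=2,suppress=True)
for n in ('w10','w14'):
    c,s=load(n); P=cloud(c,s); q=P[280:325,300:335].reshape(-1,3); q=q[(np.hypot(q[:,0]-s['tool_pos'][0],q[:,1]-s['tool_pos'][1])<9)]; print(n,s['tool_pos'][2]-0,np.percentile(q[:,2],[90,99])-s['tool_pos'][2])
t=cams.read_camera('scene'); u=proj(t,[578,-12,50])[0].astype(int)
f=t['frame'][u[1]-18:u[1]+22,u[0]-22:u[0]+22].astype(float); f=np.clip((f-15)*3.0,0,255).astype(np.uint8)
cv2.imwrite('pics/sc15.png',cv2.resize(f,None,fx=13,fy=13,interpolation=cv2.INTER_CUBIC))
for z in (14,30,47): print(z,(proj(t,[578.5,-12,z])[0]-u+[22,18])*13)
E
```

```text
w10 305.93549569081347 [40.15 40.8 ]
w14 171.12839616114456 [40.11 40.84]
14 [296.92 355.59]
30 [297.62 305.41]
47 [298.37 251.36]
```

View pics/sc15.png

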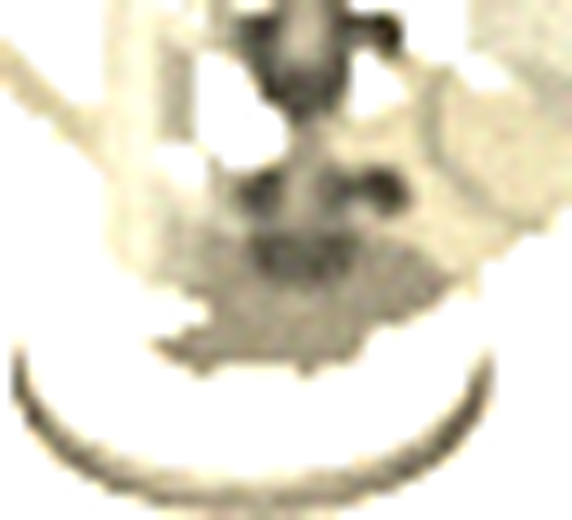

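```bash
python3 - <<'E'
from plant import robot, workorder
s=robot.state(); print(s['clock'],s['tool_pos'],s['ft_force'],s['grip_width']); print(workorder.job_done())
E
```

```text
16.425 [577.74992732 -12.03470709 171.2533185 ] [ 1.01003193  0.67858753 -2.08609778] 10.381843770721447
the job is handed in; nothing more can be done
None
```

I slid the grey stand by its column from the right ring onto the glass disc, then threaded the guide rod down through the upper and lower bushings. I handed the job in at 16.4 s, with the rod still upright in the gripper.

**Last checks:**
- **Stand:** by the wrist camera, the foot is centred on the disc to about 0.3 mm, after threading as well.
- **Rod in the bushings:** the scene camera shows the rod entering both bushings. Forces stayed within a few newtons, so nothing was binding.
- **Rod height:** the rod had not slipped in the grip. Its top is 40 mm above the fingertips, as it was just after I lifted it. That puts the lower end at about z = 31 mm, roughly 15 mm below the lower bushing and 17 mm above the foot.
- **Other things:** in the last scene views the block, pin, tube, dish and the blue stand looked unmoved. The red stand looked in place when I last saw it, while lifting the rod.

**Not confirmed:** I could not see the rod's lower end, because it sits in shadow and only about 2 pixels of it would show. Its position comes from the rod's length and the measured grip.

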